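Tap down the lids of three filled tins

ROBOT

A 6-joint arm with a two-finger parallel gripper is mounted at the origin on the work surface. World frame = base frame: x ahead of the robot, y to its left, z up, the work surface at z = 0. Lengths are in m, angles in rad, forces in N, time in s.
With the tool pointing down it reaches from about 0.225 to 0.875 m from the base axis. Payload 3.4 kg.
Tool frame: the origin (TCP) lies on the centre line of the jaws, within the pads' length; the fingertips stand 19 mm ahead of it and the grasp point (between the pads) is the TCP; z points along the fingers, y is the direction in which the jaws open and shut (so a half turn about z gives the same grasp; the last joint's range is limited). The gripper opens to 85 mm and grips with 20 to 120 N. Pads are 22 mm wide; open, the fingers measure 114 mm over their backs; the gripper's body (76 mm by 85 mm) begins 54 mm behind the grasp point. The pads swing forward as they close: fully open they stand 13 mm farther back than shut.
Start: joints at [1.144, 0.276, 1.505, -0, 1.361, -0.121], TCP at [0.173, 0.548, 0.25] pointing down, gripper open.
Joint ranges: [-2.89, 2.89], [-0.75, 2.08], [0.22, 2.7], [-1.18, 4.32], [0.11, 2.71], [-2.7, 2.7]. Speed limits (rad/s): [2.57, 2.57, 3.14, 3.14, 3.14, 3.14].

INTERFACE

Orientations are given as a unit quaternion [x, y, z, w].
In Python, from workcell import manip gives the robot as it stands. The module is installed in compiled form; this text tells all that it offers.
- The arm moves only by the tool apply_moves, never from a script. Its arguments are lists of equal length, an entry for each row: "hand": the gripper's target within -1 to 1 (shut at 1, half-way at 0, fully open at -1); "dp": the shift along the tool's x, y, z in cm, a list of three; "turn": the turn, a rotation vector about the tool's x, y, z in degrees, a list of three. In form: {"hand": [hand, ...], "dp": [[x, y, z], ...], "turn": [[wx, wy, wz], ...]}. A call has 1 to 5 rows; each row shifts and turns the pose as measured when the row begins, along the tool's axes as they then stand; what a row does not reach is not made up. A row lasts 1/8 s, in which the tool goes at most 62.5 mm and 10.7 degrees, less where a joint would pass 70% of its speed; a pose out of reach is approached as far as the arm can. A call is refused whole if a number of a shift passes 6.25 or a number of a turn 10.7, either way. A call with a gripper value outside its range is refused whole. The fingers move at their own pace and stop on an object; the grip force is fixed at half the most. Time passes only in rows, so rows that do not move let the fingers close. It gives the time, the measured TCP pose, the force and the opening at its end, in the units of the state.
- manip.sense(): the state, without advancing time (a new reading comes with each control period).
- manip.read_camera(name): name is "scene" or "side" or "wrist"; returns the picture (384x512x3 uint8, red, green, blue); there is no depth.
- manip.camera_model(name): a dict with "vfov" (degrees; the focal length in pixels is half the picture's height over the tangent of half this angle, whatever the lens; pixels are square), "cx", "cy" (the principal point, pixels), "xyz" and "rotation" of the camera in the world; the wrist camera has in their place "tool_from_camera" (4x4, takes a point from camera to tool coordinates, whose origin is the TCP and whose axes are the flange's). Camera axes: x right, y down, z forward; pixel columns grow to the right and rows downward; lengths in m; the calibration is good to about 2 mm. A picture is of the moment at which its call begins: read the wrist's pose just before it. camera_model takes no time and is no camera call.
- manip.close_job(): hands the job in, once; it reports no verdict.
The state is a dict: "time": time; "q": joint angles; "joint_velocities": joint speeds; "joint_efforts": joint torques, N m; "eef_pos": TCP position; "orientation": TCP orientation; "force": force on the tool from outside, world axes, zero at the start; "ft_torque": the same for the moment, N m; "gripper_width": finger opening in m.
Only numpy, scipy, OpenCV 4.12 (cv2) and the standard library are available. Lean on these libraries where they do the work, as an engineer would, in place of code of your own. Each camera call takes 0.05 s, during which the arm holds its last target.

TASK

Three filled tins have a knobbed lid still standing proud of the rim. With your fingertips, press the lids down one after another by their knobs, each lightly, until the lid is level with the rim or slightly below it: the tallest tin first, then the middle one, then the shortest, finishing each before you start on the next. Do not pick up, tip or push the tins about, and leave everything else on the table alone.

Things in the scene. Friction and masses are not known exactly. Their poses are not given: they have to be found in the camera images.
- tin_tall: the tallest of the three filled round tins with a knobbed lid: plain bare metal, 68 mm diameter, rim 110 mm above the table, about 0.5 kg, standing loose and upright; origin at the centre of its underside, z up
- lid_tall (a joint): how far that tin's lid is pressed in, m: 0 = fully proud (lid plate 8 mm above the rim), 0.008 = level with the rim, 0.0095 = hard stop, 1.5 mm below the rim; it starts at 0 to 0.0015. About 3 N moves it (a little more if fast), and it stays where it is left
- lid_tall_knob (a point): centre of the flat top of the round knob (rubber, 31 mm diameter, 12 mm high, springy: it squashes by about 1 mm per 2 N, up to 9 mm, and springs back) in the middle of the tallest tin's lid, which is a plain metal disc 59 mm in diameter; the point moves down with the lid and the squashing knob, and is 130 mm above the table when fully proud, 122 mm when the lid is level with the rim and the knob is let go
- tin_middle: the middle-height of the three filled round tins with a knobbed lid: plain bare metal, 68 mm diameter, rim 88 mm above the table, about 0.5 kg, standing loose and upright; origin at the centre of its underside, z up
- lid_middle (a joint): how far that tin's lid is pressed in, m: 0 = fully proud (lid plate 8 mm above the rim), 0.008 = level with the rim, 0.0095 = hard stop, 1.5 mm below the rim; it starts at 0 to 0.0015. About 3 N moves it (a little more if fast), and it stays where it is left
- lid_middle_knob (a point): centre of the flat top of the round knob (rubber, 31 mm diameter, 12 mm high, springy: it squashes by about 1 mm per 2 N, up to 9 mm, and springs back) in the middle of the middle-height tin's lid, which is a plain metal disc 59 mm in diameter; the point moves down with the lid and the squashing knob, and is 108 mm above the table when fully proud, 100 mm when the lid is level with the rim and the knob is let go
- tin_short: the shortest of the three filled round tins with a knobbed lid: plain bare metal, 68 mm diameter, rim 66 mm above the table, about 0.5 kg, standing loose and upright; origin at the centre of its underside, z up
- lid_short (a joint): how far that tin's lid is pressed in, m: 0 = fully proud (lid plate 8 mm above the rim), 0.008 = level with the rim, 0.0095 = hard stop, 1.5 mm below the rim; it starts at 0 to 0.0015. About 3 N moves it (a little more if fast), and it stays where it is left
- lid_short_knob (a point): centre of the flat top of the round knob (rubber, 31 mm diameter, 12 mm high, springy: it squashes by about 1 mm per 2 N, up to 9 mm, and springs back) in the middle of the shortest tin's lid, which is a plain metal disc 59 mm in diameter; the point moves down with the lid and the squashing knob, and is 86 mm above the table when fully proud, 78 mm when the lid is level with the rim and the knob is let go
- tin_open: bystander, loose: empty open tin, bare metal, 72 mm diameter, 90 mm high; origin at the centre of its underside
- tin_flat: bystander, loose: closed wide low tin without a knob, bare metal, 84 mm diameter, 52 mm high; origin at the centre of its underside
- mug: bystander, loose: white mug, 84 mm diameter, 85 mm high, handle to its +y; origin at the centre of its underside
- tape: bystander, loose: roll of tape lying flat, 100 mm diameter, 48 mm high; origin at the centre of its underside
- jar: bystander, loose: glass jar with metal cap, 70 mm diameter, 100 mm high; origin at the centre of its underside
- spoon: bystander, loose: metal spoon lying flat along x on the table at the left, about 200 mm long
There are look-alikes about, which are no part of the job. What is shaped like the tin_middle but purple is not meant.

How it is judged:
On the way, in this order (a step that is already met when the one before it is completed fails the run):
1. the tallest tin's lid is pressed level with its rim (value of joint lid_tall above 0.0065 m), for 0.2 s.
2. the middle tin's lid is pressed level with its rim (value of joint lid_middle above 0.0065 m), for 0.2 s.
3. the shortest tin's lid is pressed level with its rim (value of joint lid_short above 0.0065 m), for 0.2 s.
At the end, for the whole second after the job is handed in: all three lids are pressed in at least 6.5 mm (no more than 1.5 mm proud of the rim); the tins stand upright (within 0.1 rad) and at rest within 25 mm of where they stood; the bystanders are upright and within 25 mm of where they stood (value of joint each of lid_tall, lid_middle, lid_short above 0.0065 m and distance of each of tin_tall, tin_middle, tin_short, tin_open, tin_flat, mug, tape, jar, spoon from where it was at the start of the episode below 0.025 m and angle between each of tin_tall, tin_middle, tin_short, tin_open, tin_flat, mug, tape, jar's own z axis and vertical below 0.1 rad and linear speed of each of tin_tall, tin_middle, tin_short below 0.02 m/s); the robot touches nothing.
It fails at once if a lid is pushed in (over 3.5 mm) before the lids that come ahead of it are home ((value of joint lid_middle above 0.0035 m and not (value of joint lid_tall above 0.0065 m)) or (value of joint lid_short above 0.0035 m and not (value of joint each of lid_tall, lid_middle above 0.0065 m))).
It fails at once if a tin or its lid is pressed harder than 25 N (contact force between any of the fingers, the arm and tin_tall above 25 N or contact force between any of the fingers, the arm and tin_middle above 25 N or contact force between any of the fingers, the arm and tin_short above 25 N).
It fails at once if a tin is lifted more than 8 mm (height (world z) of any of tin_tall, tin_middle, tin_short above 0.008 m).
It fails at once if a tin is tipped more than 0.2 rad or shoved more than 25 mm (angle between any of tin_tall, tin_middle, tin_short's own z axis and vertical above 0.2 rad or distance of any of tin_tall, tin_middle, tin_short from where it was at the start of the episode above 0.025 m).
It fails at once if another thing on the table is moved more than 25 mm or tipped more than 0.25 rad (distance of any of tin_open, tin_flat, mug, tape, jar, spoon from where it was at the start of the episode above 0.025 m or angle between any of tin_open, tin_flat, mug, tape, jar's own z axis and vertical above 0.25 rad).
It also fails if it takes over 54 s, if anything falls off the work surface, if the arm or the gripper's body presses on something with over 40 N, if the wrist force passes 120 N, or if a joint passes its speed limit or range.

## Working session

There is one attempt and no reset: what is moved stays moved. The work goes in short steps, Python scripts to look and compute and a tool call to move; the robot and the scene stay as the last step left them, time stands still between calls to the robot, and variables do not carry over. Pictures are saved under pics/ and viewed, and the job is handed in when it is done.

Besides the shell and the picture viewer there is one more tool, called as name(argument=value, ...), one argument or row to a line, values as JSON. apply_moves: Moves the arm, as the interface text tells. Its arguments: {"type":"object","properties":{"hand":{"type":"array","items":{"type":"number"}},"dp":{"type":"array","items":{"type":"array","items":{"type":"number"}}},"turn":{"type":"array","items":{"type":"array","items":{"type":"number"}}}},"required":["hand","dp","turn"]}

```bash
mkdir -p pics
python3 - <<'E'
from workcell import manip
import cv2
for n in ("scene","side","wrist"):
    s=manip.sense()
    im=manip.read_camera(n); cv2.imwrite(f"pics/{n}0.png",im[:,:,::-1]); m=manip.camera_model(n); print(n,m)
print(s)
E
```

```text
scene {'vfov': 54.9035057340135, 'cx': 257.04487822659513, 'cy': 197.43207205957881, 'xyz': array([ 1.27497216, -0.2205058 ,  0.83581841]), 'rotation': array([ 0.73673682,  0.55369958, -0.22942745, -0.3130474 ])}
side {'vfov': 53.62122511869107, 'cx': 262.02194616264654, 'cy': 192.71252952491372, 'xyz': array([ 0.37582142, -0.82438637,  0.6197513 ]), 'rotation': array([ 0.86242401, -0.1020799 ,  0.06063073, -0.49206548])}
wrist {'vfov': 64.27603402503372, 'cx': 255.11294941038403, 'cy': 190.36992920969124, 'tool_from_camera': array([[ 8.73920141e-04, -9.48743647e-01, -3.16045452e-01,
         8.25571392e-02],
       [ 9.99999129e-01,  5.16649845e-04,  1.21422763e-03,
        -3.76406986e-04],
       [-9.88705921e-04, -3.16046238e-01,  9.48743273e-01,
        -1.23022380e-01],
       [ 0.00000000e+00,  0.00000000e+00,  0.00000000e+00,
         1.00000000e+00]])}
{'time': 0.1, 'q': array([ 1.14402182e+00,  2.76524351e-01,  1.50597528e+00, -1.98310467e-07,
        1.36071149e+00, -1.20989032e-01]), 'joint_velocities': array([ 0.0004461 , -0.00138091, -0.00330218, -0.00094994, -0.00058268,
       -0.00120342]), 'joint_efforts': array([ 8.12390645e-04, -4.17703342e+01, -2.46402848e+01, -2.95812097e-04,
        5.93171484e-03,  1.26846041e-05]), 'eef_pos': array([0.17291976, 0.54793335, 0.24954287]), 'orientation': array([ 1.52297686e-01,  9.88334336e-01, -7.79097700e-04, -2.18780353e-04]), 'force': array([-0.45877346,  0.07697665,  0.60862275]), 'ft_torque': array([-0.01049947,  0.01709616, -0.0062793 ]), 'gripper_width': 0.08518309072638364}
```

View pics/scene0.png

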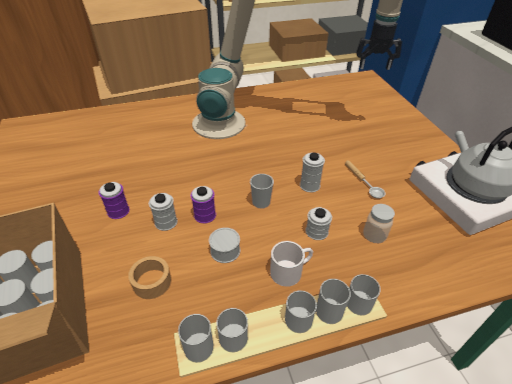

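View pics/side0.png

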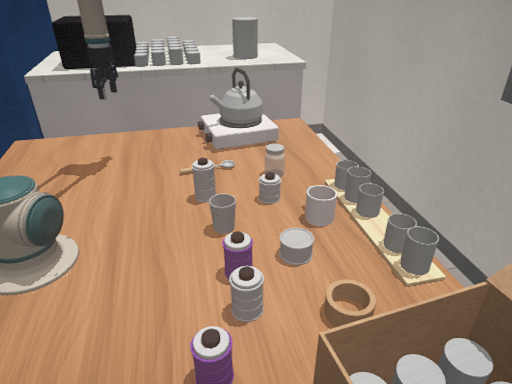

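View pics/wrist0.png

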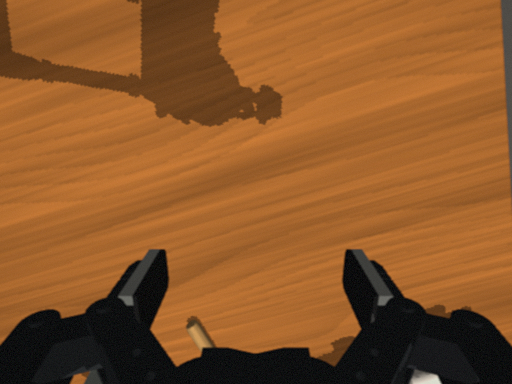

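Both views show three bare-metal knobbed tins. In the scene picture the knobs are at about (313,157), (320,214) and (162,200). Two purple look-alikes, at (112,187) and (203,191), are not meant. In the side view the bare-metal knobs are at about (203,162), (270,177) and (246,274). Next I'll measure the knobs by triangulation.

```bash
cat > h.py <<'E'
import numpy as np, cv2
from scipy.spatial.transform import Rotation as R
from workcell import manip
def ray(n,u,v,pose=None):
    m=manip.camera_model(n); f=192/np.tan(np.radians(m["vfov"]/2))
    d=np.array([(u-m["cx"])/f,(v-m["cy"])/f,1.])
    if n=="wrist":
        T=m["tool_from_camera"]; Rt=R.from_quat(pose[1]).as_matrix()
        return pose[0]+Rt@T[:3,3], Rt@T[:3,:3]@d
    return m["xyz"], R.from_quat(m["rotation"]).as_matrix()@d
def plane(o,d,z): return o+d*(z-o[2])/d[2]
def blobs(im,a0=40,a1=600,th=60):
    mask=(im.max(2)<th).astype(np.uint8)
    n,l,s,c=cv2.connectedComponentsWithStats(mask)
    return [(c[i].round(1),s[i]) for i in range(1,n) if a0<s[i,4]<a1]
E
python3 - <<'E'
from h import *
B={}
for n in ("scene","side"):
    im=cv2.imread(f"pics/{n}0.png"); B[n]=blobs(im)
    for c,s in B[n]: print(n,c,s,plane(*ray(n,*c),.1).round(3))
def tri(a,b):
    o1,d1=ray("scene",*a);o2,d2=ray("side",*b);d1/=np.linalg.norm(d1);d2/=np.linalg.norm(d2)
    t=np.linalg.lstsq(np.c_[d1,-d2],o2-o1,rcond=None)[0]
    p,q=o1+t[0]*d1,o2+t[1]*d2
    return ((p+q)/2).round(4),np.linalg.norm(p-q).round(4)
near=lambda n,p:min(B[n],key=lambda b:np.hypot(*(b[0]-p)))[0]
for k,a,b in(("tall",(313,157),(203,162)),("mid",(162,200),(246,274)),("short",(320,214),(270,177)),("purpleA",(112,188),(211,338)),("purpleB",(203,191),(237,240))):
    print(k,near("scene",a),near("side",b),*tri(near("scene",a),near("side",b)))
im=cv2.imread("pics/scene0.png"); cv2.imwrite("pics/crop0.png",cv2.resize(im[140:260,90:360],None,fx=2.9,fy=2.9,interpolation=2))
E
```

```text
scene [209.   21.5] [205   0   8  48 118] [-0.857  0.134  0.1  ]
scene [220.2  20.7] [217   0   7  50 199] [-0.854  0.197  0.1  ]
scene [359.8   7.3] [357   0   7  17  68] [-0.859  1.062  0.1  ]
scene [384.   18.4] [375  14  22   8  70] [-0.65   1.105  0.1  ]
scene [212.2 112.2] [197 102  31  19 247] [ 0.073 -0.035  0.1  ]
scene [496.1 144.2] [480 127  32  38 303] [0.528 0.846 0.1  ]
scene [313.6 156.2] [310 153   8   7  49] [0.421 0.227 0.1  ]
scene [459.4 185.6] [451 173  26  24  69] [0.67  0.589 0.1  ]
scene [109.3 186.6] [105 183  10   8  67] [ 0.392 -0.405  0.1  ]
scene [201.4 190.8] [197 187  10   9  66] [ 0.483 -0.15   0.1  ]
scene [159.8 198. ] [155 194  10   9  71] [ 0.481 -0.268  0.1  ]
scene [319.8 212.7] [315 209  10   9  69] [0.658 0.146 0.1  ]
side [ 45.4 238.2] [ 32 228  28  18 140] [ 0.068 -0.053  0.1  ]
tall [313.6 156.2] [ 45.4 238.2] [-0.1454  0.5262 -0.3343] 0.0876
mid [159.8 198. ] [ 45.4 238.2] [ 0.2386 -0.2423  0.0903] 0.3223
short [319.8 212.7] [ 45.4 238.2] [-0.0337  0.511  -0.4331] 0.3829
purpleA [109.3 186.6] [ 45.4 238.2] [ 0.2788 -0.3757  0.1897] 0.2914
purpleB [201.4 190.8] [ 45.4 238.2] [ 0.1682 -0.0967  0.0015] 0.2927
```

View pics/crop0.png

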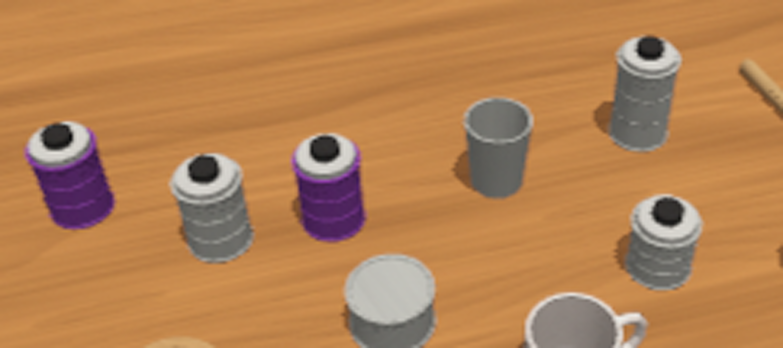

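The crop confirms the choice: tall at (650,47), short at (667,210) and middle at (204,168) are grey with black knobs. The two purple tins are clearly distinct from them. The side mask needs fixing.

Run:
```python
from h import *
def cen(n,p):
    im=cv2.imread(f"pics/{n}0.png"); x,y=p; c=im[y-14:y+15,x-14:x+15]
    g=(c.max(2)<75).astype(np.uint8)
    k,l,s,ce=cv2.connectedComponentsWithStats(g); i=1+np.argmax(s[1:,4]-3*np.hypot(*(ce[1:]-14).T)); return ce[i]+[x-14,y-14],s[i]
def tri(a,b):
    o1,d1=ray("scene",*a);o2,d2=ray("side",*b);d1/=np.linalg.norm(d1);d2/=np.linalg.norm(d2)
    t=np.linalg.lstsq(np.c_[d1,-d2],o2-o1,rcond=None)[0]
    p,q=o1+t[0]*d1,o2+t[1]*d2
    return ((p+q)/2).round(4),np.linalg.norm(p-q).round(4)
for k,a,b,z in(("tall",(313,157),(203,162),.123),("mid",(160,198),(246,274),.101),("short",(320,213),(270,177),.079)):
    A,sa=cen("scene",a);Bc,sb=cen("side",b)
    print(k,A.round(1),Bc.round(1),sa[2:],sb[2:],*tri(A,Bc),plane(*ray("scene",*A),z).round(4),plane(*ray("side",*Bc),z).round(4))
```

```text
tall [313.7 156.2] [202.3 162.9] [ 8  7 51] [ 9  4 20] [0.445  0.2142 0.1187] 0.0032 [0.4477 0.213  0.123 ] [0.4449 0.2021 0.123 ]
mid [159.8 198.1] [245.7 277.4] [10  9 73] [13  6 37] [ 0.4778 -0.27    0.0946] 0.0043 [ 0.4822 -0.2683  0.101 ] [ 0.4775 -0.2792  0.101 ]
short [319.7 212.8] [269.3 177.5] [10  9 73] [ 8  4 15] [0.6384 0.1577 0.0744] 0.0019 [0.6412 0.1563 0.079 ] [0.6363 0.1478 0.079 ]
```

apply_moves(
  hand=[1,1,1,1,1],
  dp=[
    [-4.5,-3,0],
    [-4.5,-3,0],
    [-4.5,-3,0],
    [-4.5,-3,0],
    [-4.5,-3,0],
  ],
  turn=[
    [0,0,0],
    [0,0,0],
    [0,0,0],
    [0,0,0],
    [0,0,0],
  ],
)

```text
time: 0.78
eef_pos: [0.345, 0.3347, 0.2478]
orientation: [0.148, 0.989, -0.001, -0.0]
force: [0.7, 0.7, -0.8]
gripper_width: 0.0001
```

apply_moves(
  hand=[1,1,1,1],
  dp=[
    [-4.5,-3,0],
    [-4.5,-3,0],
    [-3,-2,0],
    [0,0,0],
  ],
  turn=[
    [0,0,0],
    [0,0,0],
    [0,0,0],
    [0,0,0],
  ],
)

```text
time: 1.27
eef_pos: [0.4405, 0.2161, 0.2471]
orientation: [0.151, 0.989, -0.001, -0.0]
force: [-0.3, 0.6, -0.3]
gripper_width: -0.0001
```

Run:
```python
from h import *
s=manip.sense(); print(s["eef_pos"],s["orientation"],s["force"],s["joint_velocities"].round(3))
im=manip.read_camera("wrist"); cv2.imwrite("pics/w1.png",im[:,:,::-1])
```

```text
[0.44049469 0.21605742 0.24713087] [ 1.50783921e-01  9.88565917e-01 -1.21801692e-03 -3.90608261e-04] [-0.29322428  0.64528421 -0.33325682] [ 0.012 -0.006  0.015  0.034  0.014 -0.003]
```

View pics/w1.png

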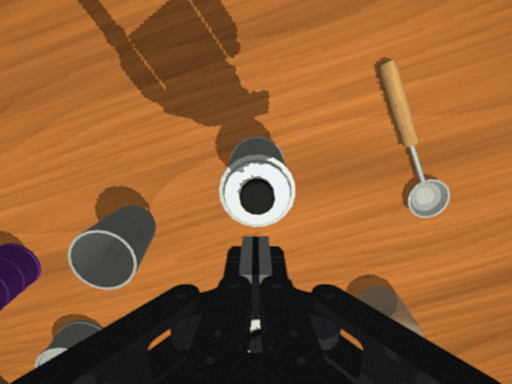

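The wrist view shows the tall tin's black knob at about (257,197) on its white-looking lid, the spoon at upper right and the open tin at left. Next I'll locate the knob by its ray at knob height.

```bash
cat >> h.py <<'E'
def wloc(name,guess,z,lo=150,hi=8000,pose=None):
    s=manip.sense(); pose=(s["eef_pos"],s["orientation"])
    im=manip.read_camera("wrist")[:,:,::-1].copy(); cv2.imwrite(f"pics/{name}.png",im)
    b=min(blobs(im,lo,hi,70),key=lambda b:np.hypot(*(b[0]-guess)))
    p=plane(*ray("wrist",*b[0],pose),z); Rt=R.from_quat(pose[1]).as_matrix()
    f=192/np.tan(np.radians(64.276/2)); 
    print("blob",b,"p",p.round(4),"tcp",pose[0].round(4),"F",s["force"].round(2),"tool shift cm",(Rt.T@(p-pose[0])*100).round(2),
     "tilt",Rt[:,2].round(4))
E
python3 -c "
from h import *
wloc('w1b',(257,197),.128)"
```

```text
blob (array([255.8, 197.1]), array([239, 180,  34,  36, 947], dtype=int32)) p [0.4433 0.216  0.128 ] tcp [0.4395 0.2169 0.2471] F [-0.16 -0.33  0.19] tool shift cm [-0.41  0.05 11.91] tilt [-0.002  -0.0018 -1.    ]
```

apply_moves(
  hand=[1,1,1,1],
  dp=[
    [-0.4,0,4],
    [0,0,3],
    [0,0,1],
    [0,0,0],
  ],
  turn=[
    [0,0,0],
    [0,0,0],
    [0,0,0],
    [0,0,0],
  ],
)

```text
time: 1.88
eef_pos: [0.4403, 0.2208, 0.1664]
orientation: [0.147, 0.989, 0.001, -0.001]
force: [-0.1, 0.3, 0.1]
gripper_width: 0.0002
```

```bash
python3 -c "
from h import *
wloc('w2',(256,220),.128)"
```

```text
blob (array([ 85.3, 265.8]), array([  26,  235,  100,   71, 3178], dtype=int32)) p [0.4289 0.1167 0.128 ] tcp [0.4403 0.2208 0.1664] F [-0.14  0.32  0.11] tool shift cm [ -1.94 -10.3    3.83] tilt [-0.001   0.0014 -1.    ]
```

View pics/w2.png

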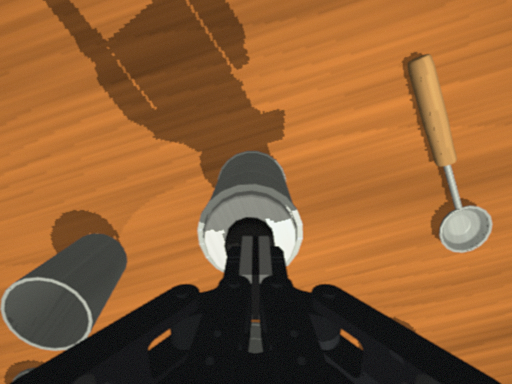

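The lid ring runs from about x=199 to 302 and the fingers sit at about x=256, so the tool is off by about 4 mm. I'll correct that and go lower.

apply_moves(
  hand=[1,1,1],
  dp=[
    [-0.4,-0.4,0.5],
    [0,0,0.3],
    [0,0,0],
  ],
  turn=[
    [0,0,0],
    [0,0,0],
    [0,0,0],
  ],
)

```text
time: 2.3
eef_pos: [0.4448, 0.2164, 0.1609]
orientation: [0.146, 0.989, 0.002, 0.002]
force: [-0.0, 0.4, 0.7]
gripper_width: 0.0003
```

apply_moves(
  hand=[1,1,1,1],
  dp=[
    [0,0,0.4],
    [0,0,0.3],
    [0,0,0.3],
    [0,0,0],
  ],
  turn=[
    [0,0,0],
    [0,0,0],
    [0,0,0],
    [0,0,0],
  ],
)

```text
time: 2.8
eef_pos: [0.4451, 0.2163, 0.1504]
orientation: [0.147, 0.989, 0.002, 0.002]
force: [0.1, 0.9, 0.1]
gripper_width: -0.0001
```

apply_moves(
  hand=[1,1,1],
  dp=[
    [0,0,0.3],
    [0,0,0.3],
    [0,0,0],
  ],
  turn=[
    [0,0,0],
    [0,0,0],
    [0,0,0],
  ],
)

```text
time: 3.18
eef_pos: [0.4454, 0.2164, 0.1446]
orientation: [0.147, 0.989, 0.002, 0.003]
force: [-1.3, 0.7, 1.9]
gripper_width: -0.0001
```

apply_moves(
  hand=[1,1,1],
  dp=[
    [0,0,0.3],
    [0,0,0.3],
    [0,0,0],
  ],
  turn=[
    [0,0,0],
    [0,0,0],
    [0,0,0],
  ],
)

```text
time: 3.55
eef_pos: [0.4454, 0.2165, 0.1386]
orientation: [0.146, 0.989, 0.002, 0.003]
force: [-0.8, -0.2, 2.4]
gripper_width: 0.0002
```

apply_moves(
  hand=[1],
  dp=[
    [0,0,0.2],
  ],
  turn=[
    [0,0,0],
  ],
)

```text
time: 3.68
eef_pos: [0.4454, 0.2165, 0.1367]
orientation: [0.146, 0.989, 0.002, 0.003]
force: [-1.8, -0.3, 5.9]
gripper_width: -0.0003
```

apply_moves(
  hand=[1,1],
  dp=[
    [0,0,0.2],
    [0,0,0],
  ],
  turn=[
    [0,0,0],
    [0,0,0],
  ],
)

```text
time: 3.92
eef_pos: [0.4454, 0.2165, 0.1356]
orientation: [0.146, 0.989, 0.002, 0.003]
force: [-1.7, -0.8, 8.7]
gripper_width: -0.0001
```

The force climbs at the knob's own stiffness with the tip at about 117 mm, so the lid is at its stop. I'll lift off.

apply_moves(
  hand=[1,1,1,1],
  dp=[
    [0,0,-1],
    [0,0,-4],
    [0,0,-5],
    [0,0,0],
  ],
  turn=[
    [0,0,0],
    [0,0,0],
    [0,0,0],
    [0,0,0],
  ],
)

```text
time: 4.42
eef_pos: [0.445, 0.2162, 0.2378]
orientation: [0.147, 0.989, 0.002, 0.002]
force: [-1.0, -0.7, -0.2]
gripper_width: 0.0001
```

Run:
```python
from h import *
wloc('w3',(256,200),.119)
for n in("scene","side"):
    im=manip.read_camera(n)[:,:,::-1]; cv2.imwrite(f"pics/{n}1.png",im)
a=cv2.imread("pics/scene0.png")[140:200,280:345];b=cv2.imread("pics/scene1.png")[140:200,280:345]
w=cv2.imread("pics/w3.png")[100:300,120:400]
c=cv2.hconcat([cv2.resize(a,(260,240)),cv2.resize(b,(260,240)),cv2.resize(w,(280,240))]);cv2.imwrite("pics/c1.png",c)
s=manip.sense();Rt=R.from_quat(s["orientation"]).as_matrix()
print("to mid",Rt.T@(np.array([.479,-.269,.24])-s["eef_pos"])*100)
```

```text
blob (array([253.6, 190.9]), array([237, 173,  34,  36, 972], dtype=int32)) p [0.4438 0.2158 0.119 ] tcp [0.445  0.2162 0.2378] F [-1.01 -0.67 -0.15] tool shift cm [ 0.15 -0.13 11.88] tilt [ 0.0056  0.0037 -1.    ]
to mid [-17.58265296 -45.2620733   -0.72996256]
```

View pics/c1.png

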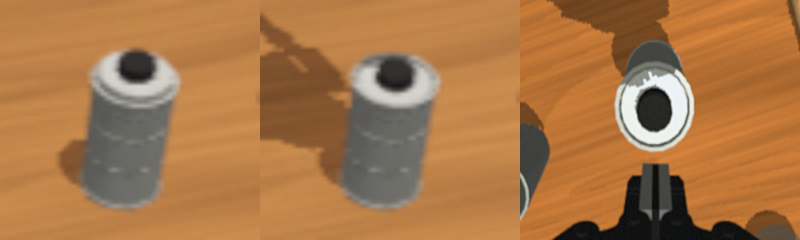

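Before and after: the tall tin's lid is now flush with the rim and the tin has not moved. Now the middle tin.

apply_moves(
  hand=[1,1,1,1,1],
  dp=[
    [-1.9,-5,0],
    [-1.9,-5,0],
    [-1.9,-5,0],
    [-1.9,-5,0],
    [-1.9,-5,0],
  ],
  turn=[
    [0,0,0],
    [0,0,0],
    [0,0,0],
    [0,0,0],
    [0,0,0],
  ],
)

```text
time: 5.2
eef_pos: [0.4573, -0.0549, 0.2241]
orientation: [0.142, 0.99, -0.0, -0.01]
force: [0.0, -0.2, 0.1]
gripper_width: -0.0003
```

apply_moves(
  hand=[1,1,1,1],
  dp=[
    [-1.9,-5,0],
    [-1.9,-5,0],
    [-1.9,-5,0],
    [-1.9,-5,0],
  ],
  turn=[
    [0,0,0],
    [0,0,0],
    [0,0,0],
    [0,0,0],
  ],
)

```text
time: 5.7
eef_pos: [0.47, -0.2734, 0.2151]
orientation: [0.143, 0.99, 0.003, -0.016]
force: [1.6, 1.1, 0.2]
gripper_width: 0.0001
```

```bash
python3 -c "
from h import *
s=manip.sense();Rt=R.from_quat(s['orientation']).as_matrix()
print(s['eef_pos'],s['orientation'],Rt.T@(np.array([.479,-.269,.22])-s['eef_pos'])*100)"
```

```text
[ 0.46997832 -0.27340736  0.2151085 ] [ 0.14254344  0.98966003  0.00307602 -0.01565017] [-0.72517701  0.67823648 -0.51140679]
```

apply_moves(
  hand=[1,1],
  dp=[
    [-0.7,0.6,0],
    [0,0,0],
  ],
  turn=[
    [0,0,0],
    [0,0,0],
  ],
)

```text
time: 5.95
eef_pos: [0.4771, -0.2721, 0.2108]
orientation: [0.145, 0.989, 0.005, -0.019]
force: [-0.2, 0.2, -0.5]
gripper_width: -0.0003
```

```bash
cat >> h.py <<'E'
def level():
    s=manip.sense(); Rt=R.from_quat(s["orientation"]).as_matrix(); d=Rt.T@[0,0,-1]
    v=np.cross([0,0,1],d); print("level turn deg",np.degrees(v).round(2), s["time"])
E
python3 -c "
from h import *
wloc('w4',(256,200),.106); level()"
```

```text
blob (array([262.5, 202.4]), array([ 245,  184,   36,   38, 1069], dtype=int32)) p [ 0.4783 -0.266   0.106 ] tcp [ 0.4771 -0.2721  0.2108] F [-0.2   0.17 -0.54] tool shift cm [-0.34  0.58 10.47] tilt [-0.0358  0.0144 -0.9993]
level turn deg [ 0.15 -2.21  0.  ] 6.0
```

View pics/w4.png

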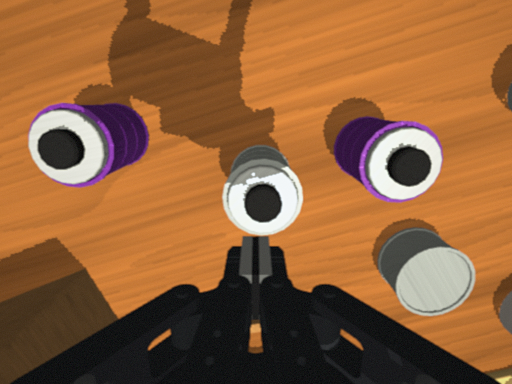

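The grey tin sits between the two purple ones, with its knob at (263,202). I'll level the tool, then shift about 6 mm in y and go down.

apply_moves(
  hand=[1,1,1,1],
  dp=[
    [0,0.6,0],
    [0,0,2],
    [0,0,2],
    [0,0,0],
  ],
  turn=[
    [0,-2.2,0],
    [0,0,0],
    [0,0,0],
    [0,0,0],
  ],
)

```text
time: 6.5
eef_pos: [0.4771, -0.2591, 0.1691]
orientation: [0.141, 0.99, 0.002, -0.001]
force: [-0.5, 0.1, -0.3]
gripper_width: 0.0002
```

```bash
python3 -c "
from h import *
wloc('w5',(256,215),.106); level()"
```

```text
blob (array([360.6, 146.8]), array([ 335,  119,   73,   76, 1878], dtype=int32)) p [ 0.4483 -0.1831  0.106 ] tcp [ 0.4771 -0.2591  0.1691] F [-0.53  0.1  -0.26] tool shift cm [4.87 6.47 6.36] tilt [-0.0016  0.0051 -1.    ]
level turn deg [ 0.23 -0.06  0.  ] 6.55
```

View pics/w5.png

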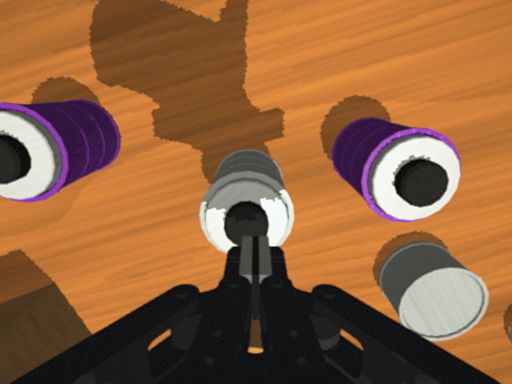

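apply_moves(
  hand=[1,1,1,1],
  dp=[
    [-0.3,-0.6,0],
    [0,0,1.5],
    [0,0,1],
    [0,0,0],
  ],
  turn=[
    [0,0,0],
    [0,0,0],
    [0,0,0],
    [0,0,0],
  ],
)

```text
time: 7.05
eef_pos: [0.48, -0.2664, 0.1452]
orientation: [0.141, 0.99, 0.001, 0.001]
force: [-0.3, -0.1, 0.0]
gripper_width: -0.0001
```

apply_moves(
  hand=[1,1,1,1],
  dp=[
    [0.1,0,0.6],
    [0,0,0.5],
    [0,0,0.3],
    [0,0,0],
  ],
  turn=[
    [0,0,0],
    [0,0,0],
    [0,0,0],
    [0,0,0],
  ],
)

```text
time: 7.55
eef_pos: [0.479, -0.2662, 0.1302]
orientation: [0.141, 0.99, 0.001, 0.001]
force: [-0.6, -0.4, -0.7]
gripper_width: -0.0001
```

apply_moves(
  hand=[1,1,1],
  dp=[
    [0,0,0.3],
    [0,0,0.3],
    [0,0,0],
  ],
  turn=[
    [0,0,0],
    [0,0,0],
    [0,0,0],
  ],
)

```text
time: 7.92
eef_pos: [0.4793, -0.2664, 0.1247]
orientation: [0.141, 0.99, 0.001, 0.002]
force: [-0.2, 0.6, 1.9]
gripper_width: -0.0001
```

apply_moves(
  hand=[1,1,1],
  dp=[
    [0,0,0.3],
    [0,0,0.3],
    [0,0,0],
  ],
  turn=[
    [0,0,0],
    [0,0,0],
    [0,0,0],
  ],
)

```text
time: 8.3
eef_pos: [0.4793, -0.2664, 0.1189]
orientation: [0.141, 0.99, 0.001, 0.002]
force: [-0.2, -0.0, 3.0]
gripper_width: -0.0006
```

apply_moves(
  hand=[1,1],
  dp=[
    [0,0,0.3],
    [0,0,0],
  ],
  turn=[
    [0,0,0],
    [0,0,0],
  ],
)

```text
time: 8.55
eef_pos: [0.4793, -0.2664, 0.1158]
orientation: [0.141, 0.99, 0.001, 0.002]
force: [-1.4, 1.0, 2.7]
gripper_width: 0.0002
```

apply_moves(
  hand=[1,1],
  dp=[
    [0,0,0.2],
    [0,0,0],
  ],
  turn=[
    [0,0,0],
    [0,0,0],
  ],
)

```text
time: 8.8
eef_pos: [0.4793, -0.2664, 0.1144]
orientation: [0.141, 0.99, 0.001, 0.002]
force: [-1.1, 0.9, 6.3]
gripper_width: -0.0001
```

apply_moves(
  hand=[1,1],
  dp=[
    [0,0,0.1],
    [0,0,0],
  ],
  turn=[
    [0,0,0],
    [0,0,0],
  ],
)

```text
time: 9.05
eef_pos: [0.4793, -0.2664, 0.1143]
orientation: [0.141, 0.99, 0.001, 0.002]
force: [-1.8, 0.8, 6.1]
gripper_width: 0.0003
```

The force reached 6 N against the stop, so I'll lift off and move towards the short tin.

apply_moves(
  hand=[1,1,1,1],
  dp=[
    [0,0,-1],
    [0,0,-5],
    [0,0,-5],
    [0,0,0],
  ],
  turn=[
    [0,0,0],
    [0,0,0],
    [0,0,0],
    [0,0,0],
  ],
)

```text
time: 9.55
eef_pos: [0.4793, -0.2668, 0.2269]
orientation: [0.141, 0.99, 0.001, 0.002]
force: [-0.4, 0.1, -0.4]
gripper_width: 0.0
```

Run:
```python
from h import *
wloc('w6',(256,200),.097); level()
im=manip.read_camera("scene")[:,:,::-1]; cv2.imwrite("pics/scene2.png",im)
a=cv2.imread("pics/scene0.png")[180:240,130:195];b=im[180:240,130:195]
w=cv2.imread("pics/w6.png")[100:300,120:400]
cv2.imwrite("pics/c2.png",cv2.hconcat([cv2.resize(a,(260,240)),cv2.resize(b,(260,240)),cv2.resize(w,(280,240))]))
s=manip.sense();Rt=R.from_quat(s["orientation"]).as_matrix()
print("to short",Rt.T@(np.array([.640,.157,.22])-s["eef_pos"])*100)
```

```text
blob (array([255.5, 186.6]), array([239, 170,  33,  34, 887], dtype=int32)) p [ 0.4783 -0.2659  0.097 ] tcp [ 0.4793 -0.2668  0.2269] F [-0.41  0.14 -0.36] tool shift cm [ 0.18  0.03 12.99] tilt [ 0.0041  0.001  -1.    ]
level turn deg [ 0.21 -0.04  0.  ] 9.6
to short [-3.8804915  45.08669295  0.50200091]
```

View pics/c2.png

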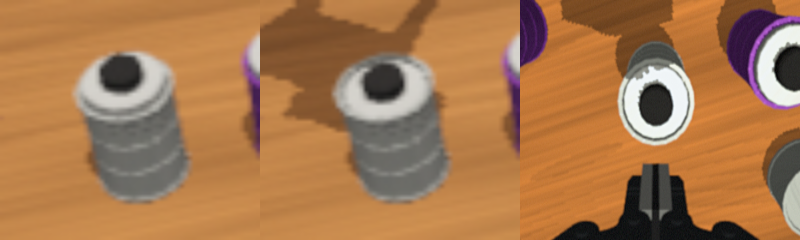

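The middle lid is now flush and the tin hasn't moved. On to the short tin.

apply_moves(
  hand=[1,1,1,1,1],
  dp=[
    [-0.4,5,0],
    [-0.4,5,0],
    [-0.4,5,0],
    [-0.4,5,0],
    [-0.4,5,0],
  ],
  turn=[
    [0,0,0],
    [0,0,0],
    [0,0,0],
    [0,0,0],
    [0,0,0],
  ],
)

```text
time: 10.28
eef_pos: [0.5638, -0.0268, 0.2139]
orientation: [0.145, 0.989, 0.004, -0.01]
force: [0.3, -0.3, 0.6]
gripper_width: -0.0002
```

apply_moves(
  hand=[1,1,1,1],
  dp=[
    [-0.4,5,0],
    [-0.4,5,0],
    [-0.4,5,0],
    [-0.4,3.5,0],
  ],
  turn=[
    [0,0,0],
    [0,0,0],
    [0,0,0],
    [0,0,0],
  ],
)

```text
time: 10.78
eef_pos: [0.6296, 0.1529, 0.2045]
orientation: [0.144, 0.989, 0.002, -0.018]
force: [0.4, 0.1, 0.2]
gripper_width: -0.0
```

```bash
python3 -c "
from h import *
s=manip.sense();Rt=R.from_quat(s['orientation']).as_matrix()
print(s['eef_pos'],s['orientation'],Rt.T@(np.array([.64,.157,.2])-s['eef_pos'])*100);level()"
```

```text
[0.62963838 0.15287381 0.20446738] [ 0.14410531  0.98939765  0.00236215 -0.01789866] [-0.89096445  0.69124754  0.41451097]
level turn deg [-0.03 -2.07  0.  ] 10.775
```

apply_moves(
  hand=[1,1],
  dp=[
    [-0.9,0.1,0],
    [0,0,0],
  ],
  turn=[
    [0,-2.1,0],
    [0,0,0],
  ],
)

```text
time: 11.02
eef_pos: [0.6374, 0.1532, 0.1993]
orientation: [0.142, 0.99, -0.001, -0.003]
force: [0.3, -0.5, -0.3]
gripper_width: 0.0002
```

```bash
python3 -c "
from h import *
wloc('w7',(256,195),.084); level()"
```

```text
blob (array([262.7, 193.1]), array([246, 175,  35,  37, 999], dtype=int32)) p [0.6378 0.1591 0.084 ] tcp [0.6374 0.1532 0.1993] F [ 0.28 -0.5  -0.29] tool shift cm [ 0.08  0.62 11.53] tilt [-0.0056 -0.0021 -1.    ]
level turn deg [-0.19 -0.32  0.  ] 11.075
```

View pics/w7.png

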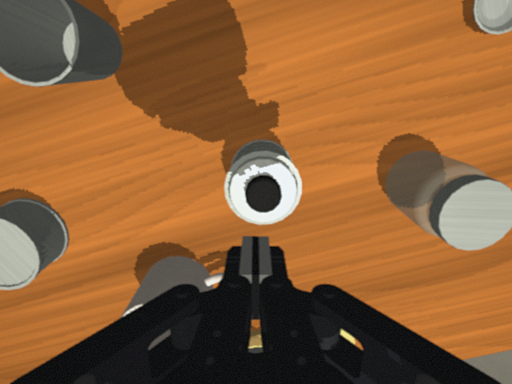

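The short tin's knob is at (263,193), with the jar at right and the mug at lower left. The TCP stays above 92 mm throughout, so the gripper stays clear of the 85 mm mug. I'll shift y by about 6 mm and go down.

apply_moves(
  hand=[1,1,1,1,1],
  dp=[
    [0,0.6,0],
    [0,0,2],
    [0,0,2],
    [0,0,1.5],
    [0,0,0],
  ],
  turn=[
    [0,0,0],
    [0,0,0],
    [0,0,0],
    [0,0,0],
    [0,0,0],
  ],
)

```text
time: 11.7
eef_pos: [0.638, 0.1551, 0.1435]
orientation: [0.146, 0.989, -0.001, -0.003]
force: [-0.9, 0.4, -0.1]
gripper_width: -0.0002
```

```bash
python3 -c "
from h import *
wloc('w8',(256,215),.084); level()"
```

```text
blob (array([490.3, 229. ]), array([472, 200,  40,  74, 874], dtype=int32)) p [0.6865 0.3012 0.084 ] tcp [0.638  0.1551 0.1435] F [-0.9   0.36 -0.08] tool shift cm [-0.47 15.41  5.9 ] tilt [-0.0064 -0.0016 -1.    ]
level turn deg [-0.15 -0.23  0.  ] 11.75
```

View pics/w8.png

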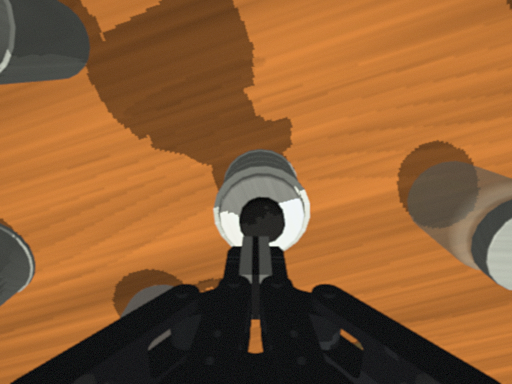

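apply_moves(
  hand=[1,1,1,1,1],
  dp=[
    [0.1,0.4,0],
    [0,0,1.2],
    [0,0,1.2],
    [0,0,0.7],
    [0,0,0],
  ],
  turn=[
    [0,0,0],
    [0,0,0],
    [0,0,0],
    [0,0,0],
    [0,0,0],
  ],
)

```text
time: 12.38
eef_pos: [0.6397, 0.1598, 0.1129]
orientation: [0.146, 0.989, -0.001, -0.001]
force: [0.2, -0.6, 0.1]
gripper_width: -0.0
```

apply_moves(
  hand=[1,1,1,1],
  dp=[
    [0.1,0,0.4],
    [0,0,0.3],
    [0,0,0.3],
    [0,0,0],
  ],
  turn=[
    [0,0,0],
    [0,0,0],
    [0,0,0],
    [0,0,0],
  ],
)

```text
time: 12.88
eef_pos: [0.6391, 0.1601, 0.1033]
orientation: [0.146, 0.989, -0.0, -0.0]
force: [-0.3, -0.3, 2.3]
gripper_width: 0.0
```

apply_moves(
  hand=[1,1,1],
  dp=[
    [0,0,0.3],
    [0,0,0.3],
    [0,0,0],
  ],
  turn=[
    [0,0,0],
    [0,0,0],
    [0,0,0],
  ],
)

```text
time: 13.25
eef_pos: [0.6392, 0.1601, 0.0979]
orientation: [0.146, 0.989, -0.0, 0.0]
force: [-1.4, -0.7, 3.0]
gripper_width: 0.0001
```

apply_moves(
  hand=[1,1,1],
  dp=[
    [0,0,0.3],
    [0,0,0.2],
    [0,0,0],
  ],
  turn=[
    [0,0,0],
    [0,0,0],
    [0,0,0],
  ],
)

```text
time: 13.62
eef_pos: [0.6393, 0.1601, 0.0931]
orientation: [0.146, 0.989, -0.0, 0.0]
force: [-1.0, -0.4, 4.4]
gripper_width: -0.0
```

apply_moves(
  hand=[1,1],
  dp=[
    [0,0,0.2],
    [0,0,0],
  ],
  turn=[
    [0,0,0],
    [0,0,0],
  ],
)

```text
time: 13.88
eef_pos: [0.6392, 0.1601, 0.0923]
orientation: [0.146, 0.989, -0.0, 0.001]
force: [-2.0, -0.5, 6.1]
gripper_width: 0.0001
```

At the stop again, at 6 N. I'll lift off and check.

apply_moves(
  hand=[1,1,1,1,1],
  dp=[
    [0,0,-1],
    [0,0,-5],
    [0,0,-5],
    [0,0,-2],
    [0,0,0],
  ],
  turn=[
    [0,0,0],
    [0,0,0],
    [0,0,0],
    [0,0,0],
    [0,0,0],
  ],
)

```text
time: 14.5
eef_pos: [0.6395, 0.1602, 0.2248]
orientation: [0.146, 0.989, -0.0, 0.0]
force: [0.9, 0.4, -0.7]
gripper_width: -0.0002
```

Run:
```python
from h import *
wloc('w9',(256,190),.077)
im=manip.read_camera("side")[:,:,::-1]; cv2.imwrite("pics/side3.png",im)
sc=manip.read_camera("scene")[:,:,::-1]; cv2.imwrite("pics/scene3.png",sc)
w=cv2.imread("pics/w9.png")
c=lambda i,x,y,k:cv2.resize(i[y:y+k,x:x+k],(260,260))
s0=cv2.imread("pics/scene0.png");i0=cv2.imread("pics/side0.png")
top=cv2.hconcat([c(s0,290,195,65),c(i0,240,150,65),c(w,160,90,200)])
bot=cv2.hconcat([c(sc,290,195,65),c(im,240,150,65),c(sc,140,130,240)])
cv2.imwrite("pics/c3.png",cv2.vconcat([top,bot]))
```

```text
blob (array([253.8, 180.5]), array([239, 165,  31,  32, 773], dtype=int32)) p [0.6373 0.1595 0.077 ] tcp [0.6395 0.1602 0.2248] F [ 0.91  0.41 -0.68] tool shift cm [ 0.2  -0.12 14.78] tilt [ 0.e+00 -7.e-04 -1.e+00]
```

View pics/c3.png

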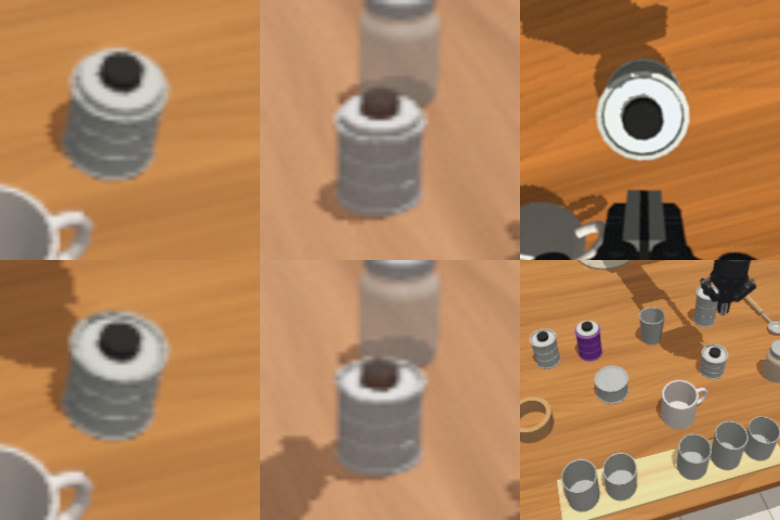

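View pics/side3.png

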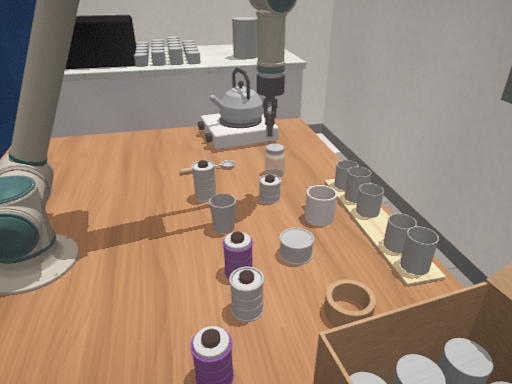

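All three lids are flush, the tins and other things stand where they did, and the gripper is clear of everything. Handing in.

```bash
python3 -c "
from workcell import manip
print(manip.close_job())"
```

```text
the job is handed in; nothing more can be done
None
```

I pressed the three bare-metal tins' lids home with the shut fingertips, tall first, then middle, then short. Each press went on until the knob pushed back against the lid's hard stop. The highest forces I read were about 9 N, 6 N and 6 N. I handed in at about 15 s, and the hand-in gave no verdict.

**Last checks:**
- **Lids:** the pictures show each lid level with its rim or just below.
- **Tins:** each pressed knob measured within about 1 mm of its position before pressing, and the tins stand upright.
- **Other things:** by eye, the bystanders and the purple look-alikes look unmoved in the final scene and side views.
- **Gripper:** it was clear of everything at hand-in, about 13 cm above the short tin.

**What disagreed:** the first side-view triangulation of the knobs was a few millimetres low, because the mask caught only the knobs' shaded sides. I used the wrist-camera positions instead. The tool also drifted by up to about 7 mm and 2° on the long moves, which I corrected before each contact.

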